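# Set the fume extractor three clicks up and start it

## Robot

A 6-joint arm with a two-finger parallel gripper is mounted at the origin on the work surface. World frame = base frame: x ahead of the robot, y to its left, z up, the work surface at z = 0. Lengths are in mm, angles in rad, forces in N, time in s.
With the tool pointing down it reaches from about 275 to 750 mm from the base axis. Payload 10.2 kg.
Tool frame: the origin (TCP) lies at the centre of the arm's flange, where the gripper is bolted on; the fingertips stand ctrl.tip_reach ahead of it and the grasp point (between the pads) lies 155 mm ahead of it (ctrl.tip_reach is the distance from the TCP to the fingertips, in mm); z points along the fingers, y is the direction in which the jaws open and shut (so a half turn about z gives the same grasp; the last joint's range is limited). The gripper opens to 85 mm and grips with 20 to 120 N. Pads are 22 mm wide; open, the fingers measure 114 mm over their backs; the gripper's body (76 mm by 85 mm) begins 54 mm behind the grasp point. The pads swing forward as they close: fully open they stand 13 mm farther back than shut.
Start: joints at [-1.492, 0.313, 1.498, -0, 1.331, -0.223], TCP at [156.038, -501.283, 404.694] pointing down, gripper open.
Joint ranges: [-2.94, 2.94], [-0.97, 2.17], [0.19, 2.56], [-1.23, 4.37], [0.02, 3.11], [-2.88, 2.88]. Speed limits (rad/s): [2.39, 2.39, 3.01, 3.14, 3.14, 3.14].

## Interface

Orientations are given as a unit quaternion [w, x, y, z].
In Python, from rig import ctrl, viewer gives the robot as it stands.
- The arm moves only by the tool drive_tool, never from a script. Its argument "rows" is a list that holds one entry, the list of rows, each a list of 6 numbers: the shift along the world's x, y, z normalised to -1 to 1, where 1 is 0.1 m, then the turn, a rotation vector about the world's x, y, z normalised to -1 to 1, where 1 is 90 degrees. A call has 1 to 10 rows; each row is the pose to reach, as a shift and turn from the pose measured when the call began; what a row does not reach only later rows make up. A row lasts 1/8 s, in which the tool goes at most 62.5 mm and 10.7 degrees, less where a joint would pass 70% of its speed; a pose out of reach is approached as far as the arm can. A call with a number of a shift or a turn outside -1 to 1 is refused whole. A call with a gripper value outside its range is refused whole. "fingers" is the opening, from -1 (shut) to 1 (fully open), set as the call begins (left out, the last holds). The fingers move at their own pace and stop on an object; "force" is the grip in N (left out, the last holds). Time passes only in rows, so rows that repeat a pose let the fingers close. It gives the time, the measured TCP pose, the force and the opening at its end, in the units of the state.
- ctrl.sense(): the state, without advancing time (a new reading comes with each control period).
- viewer.capture(name): name is "scene" or "top" or "wrist"; returns the picture (420x560x3 uint8, red, green, blue); there is no depth.
- viewer.calibration(name): a dict with "mtx" (3x3 intrinsics, pixels), "extrinsics" (4x4, takes a point from camera to world coordinates). Camera axes: x right, y up, looking along -z (the intrinsics and any distortion apply to the point x, -y, -z); pixel columns grow to the right and rows downward; lengths in mm; the calibration is good to about 2 mm. The wrist camera is an equidistant fisheye: a pixel r from the principal point sees the ray r / f radians off the axis. A picture is of the moment at which its call begins: read the wrist's pose just before it. calibration takes no time and is no camera call; for the wrist camera it gives the pose at the moment of the call.
- ctrl.finish_job(): hands the job in, once; it reports no verdict.
The state is a dict: "time_s": time; "joints": joint angles; "dq": joint speeds; "tau": joint torques, N m; "eef_pos": TCP position; "ee_rot": TCP orientation; "force": force on the tool from outside, world axes, zero at the start; "wrist_torque": the same for the moment, N m; "grip_width": opening from 0.0 (shut) to 1.0 (fully open).
Only numpy, scipy, OpenCV 4.12 (cv2) and the standard library are available. Lean on these libraries where they do the work, as an engineer would, in place of code of your own. Each camera call takes 0.05 s, during which the arm holds its last target.

## Task

On the repair bench are two white control boxes. On the fume extractor's box, the one with the blue dial and green button, turn the blue dial three clicks clockwise (seen from above) from where it stands, let go of it, then press the green button in and release it. Leave the yellow dial and red button of the work lamp's box alone.

Things in the scene. Friction and masses are not known exactly. Their poses are not given: they have to be found in the camera images.
- fan_pointer (a point): Blue dial: bar grip 42 x 14 mm, from 57 to 95 mm above the table, on a 44 mm disc. Point: pointer (white-striped) end of the bar, 85 mm up; its x axis is level and leads to the vertical turning axis 20 mm away. Turns clockwise from above; 25 degrees a click (7 white dots); a 0.09 N m spring detent centres it on the nearest click when let go. Starts on click 1, 2 or 3 of 7: room for three more.
- fan_button_top (a point): Green push button, 28 mm wide, on the same fixed white box (110 x 170 mm, 45 mm high) as the blue dial, 87 mm from its axis. Point: centre of its top face, 67 mm above the table. Goes straight down 6 mm at about 5 N and springs back.
- lamp_pointer (a point): Yellow dial of the work lamp, same shape and point as the blue dial, on a second equal white box. Not to be turned.
- lamp_button_top (a point): Red push button, 28 mm wide, on the box with the yellow dial. Point: centre of its top face. Not to be pressed.

How it is judged:
By the outcome, as a careful person would: the job done as asked, in the order asked, and still so for the second after the job is handed in, with the robot touching nothing.
It also fails if it takes over 40 s, if anything falls off the work surface, if the arm or the gripper's body presses on something with over 40 N, if the wrist force passes 120 N, or if a joint passes its speed limit or range.

## Working session

There is one attempt and no reset: what is moved stays moved. The work goes in short steps, Python scripts to look and compute and a tool call to move; the robot and the scene stay as the last step left them, time stands still between calls to the robot, and variables do not carry over. Pictures are saved under pics/ and viewed, and the job is handed in when it is done.

Besides the shell and the picture viewer there is one more tool, called in YAML: its name, and indented under it one key for each argument. drive_tool: Moves the arm, as the interface text tells. Scaled input: -1 to 1 covers 0.1 m each way for a shift and 90 degrees each way for a turn. Its arguments: {"type":"object","properties":{"rows":{"type":"array","items":{"type":"array","items":{"type":"array","items":{"type":"number"}}}},"fingers":{"type":"number"},"force":{"type":"number"}},"required":["rows"]}

```bash
mkdir -p pics; ls; python3 - <<'E'
from rig import ctrl, viewer
import cv2
print(ctrl.sense(), ctrl.tip_reach)
for n in ["scene","top","wrist"]:
    c=viewer.calibration(n); print(n,c)
    cv2.imwrite(f"pics/{n}0.png",viewer.capture(n)[:,:,::-1])
E
```

```text
pics
{'time_s': 0.0, 'joints': array([-1.49240431e+00,  3.13448162e-01,  1.49843155e+00,  3.11784062e-05,
        1.33100913e+00, -2.23401165e-01]), 'dq': array([ 0.00113624, -0.000308  ,  0.00227922, -0.00270121, -0.00092235,
        0.00018819]), 'tau': array([-1.96934539e-03, -4.12266934e+01, -2.59743458e+01, -2.87947541e-04,
        4.11615532e-03, -1.56655489e-08]), 'eef_pos': array([ 156.03445104, -501.23736359,  404.13795776]), 'ee_rot': array([-6.45291849e-04,  9.88637046e-01,  1.50320895e-01,  6.20494224e-05]), 'force': array([0.79725249, 1.03490496, 0.50291192]), 'wrist_torque': array([-0.03811118,  0.02010741, -0.01185123]), 'grip_width': 0.9984940276273302} 173.4
scene {'mtx': array([[449.31928175,   0.        , 279.95876169],
       [  0.        , 449.31928175, 213.22808288],
       [  0.        ,   0.        ,   1.        ]]), 'extrinsics': array([[ 8.39240920e-01, -4.15714281e-01,  3.50508652e-01,
         8.52114737e+02],
       [ 5.43755065e-01,  6.38930443e-01, -5.44149169e-01,
        -4.80591071e+02],
       [ 2.25993222e-03,  6.47263104e-01,  7.62263318e-01,
    
[... 456 characters left out ...]
0],
       [-5.12881642e-03,  2.37391078e-01,  9.71400624e-01,
         8.81841936e+02],
       [ 0.00000000e+00,  0.00000000e+00,  0.00000000e+00,
         1.00000000e+00]])}
wrist {'mtx': array([[325.1922621 ,   0.        , 281.3150729 ],
       [  0.        , 325.1922621 , 208.12753865],
       [  0.        ,   0.        ,   1.        ]]), 'extrinsics': array([[ 2.97318904e-01,  9.02160663e-01,  3.12582160e-01,
         2.36994985e+02],
       [-9.54777451e-01,  2.81351719e-01,  9.61313106e-02,
        -4.76174412e+02],
       [-1.21964088e-03, -3.27028054e-01,  9.45013844e-01,
         3.73323906e+02],
       [ 0.00000000e+00,  0.00000000e+00,  0.00000000e+00,
         1.00000000e+00]])}
```

View pics/top0.png

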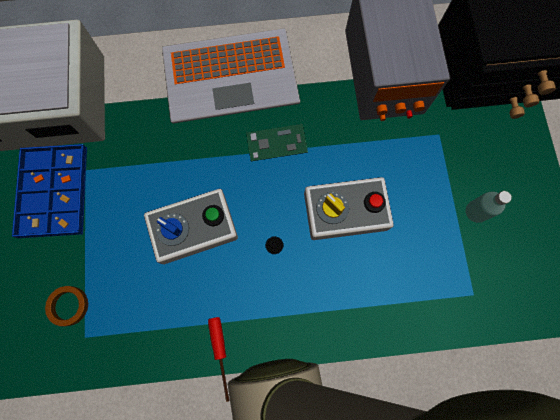

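View pics/scene0.png

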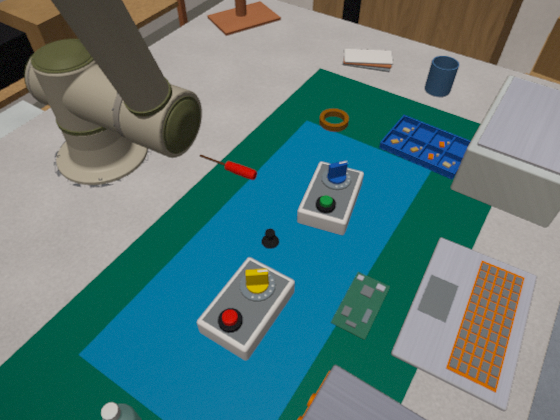

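View pics/wrist0.png

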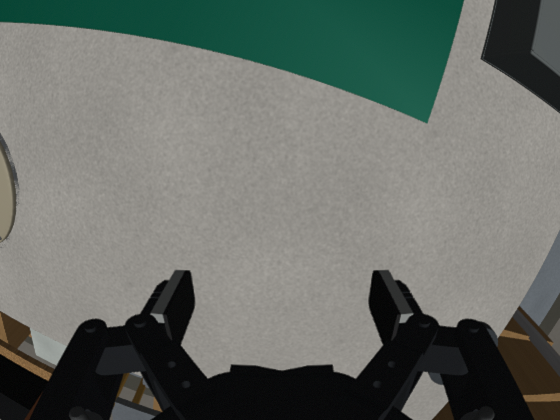

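The top view shows the blue dial near (171,228), the green button near (212,214), and the lamp box on the right. The scene view has the blue dial near (338,173) and the green button near (326,203). I'll enlarge both.

```bash
cat > h.py <<'E'
import numpy as np, cv2
from rig import ctrl, viewer
def ray(c,u,v,fish=False):
    K=c["mtx"];E=c["extrinsics"]
    x=(u-K[0,2])/K[0,0];y=(v-K[1,2])/K[1,1]
    if fish:
        r=np.hypot(x,y); s=np.sin(r)/r if r>1e-9 else 1; d=np.array([x*s,-y*s,-np.cos(r)])
    else: d=np.array([x,-y,-1.])
    return E[:3,3],E[:3,:3]@d
def onz(c,u,v,z,fish=False):
    o,d=ray(c,u,v,fish); return o+d*(z-o[2])/d[2]
def proj(c,P,fish=False):
    K=c["mtx"];E=c["extrinsics"]; q=E[:3,:3].T@(np.asarray(P,float)-E[:3,3]); x,y,z=q[0],-q[1],-q[2]
    if fish:
        r=np.hypot(x,y); t=np.arctan2(r,z); return np.array([K[0,2]+K[0,0]*t*x/r,K[1,2]+K[1,1]*t*y/r])
    return np.array([K[0,2]+K[0,0]*x/z,K[1,2]+K[1,1]*y/z])
def crop(f,out,x0,y0,w,h,s):
    im=cv2.imread(f)[y0:y0+h,x0:x0+w]; cv2.imwrite(out,cv2.resize(im,None,fx=s,fy=s,interpolation=cv2.INTER_CUBIC))
E
python3 - <<'E'
from h import *
crop("pics/top0.png","pics/topc.png",140,180,100,90,8 if 0 else 6)
crop("pics/scene0.png","pics/scenec.png",290,145,100,95,6)
E
```

```text
(no output)
```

View pics/topc.png

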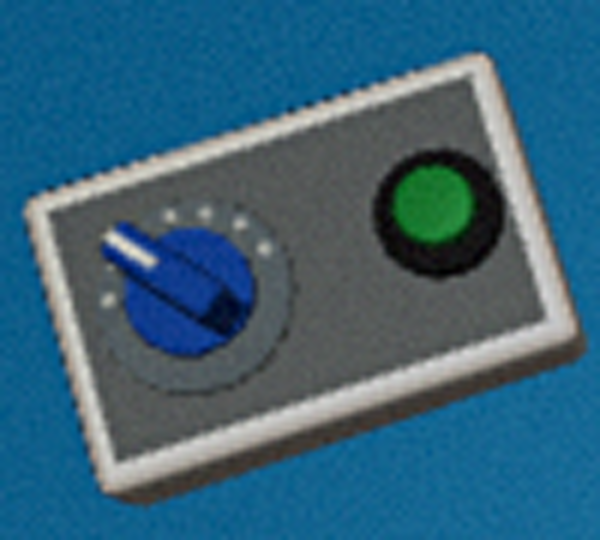

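View pics/scenec.png

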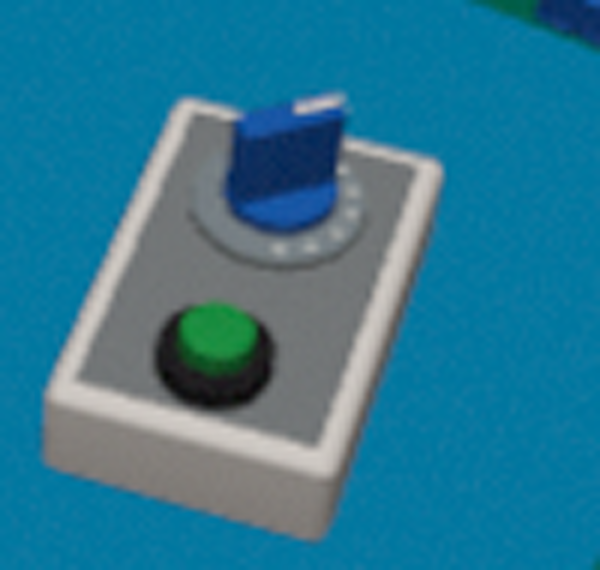

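```bash
python3 - <<'E'
from h import *
c=viewer.calibration("top"); s=viewer.calibration("scene")
f=lambda u,v,z:onz(c,140+u/6,180+v/6,z)[:2].round(1)
g=lambda u,v,z:onz(s,290+u/6,145+v/6,z)[:2].round(1)
print("bar stripe end",f(112,236,95),"stripe in",f(150,262,95),"bar far corners",f(240,298,95),f(213,330,95), f(125,222,95),f(100,247,95))
print("disc axis z57",f(190,291,57),"plate",f(200,302,46))
for d in [(108,300),(115,262),(170,215),(205,212),(240,222),(265,247)]: print(d,f(*d,48))
print("btn",f(433,204,67), g(217,332,67))
print("box corners",[f(*p,45) for p in [(28,208),(485,55),(578,335),(108,492)]])
print("scene: stripe end",g(345,100,95),"stripe in",g(297,108,95),"disc", g(282,185,57))
print("scene bar corners",[g(*p,95) for p in [(235,120),(248,110),(345,95),(346,105)]])
print("lamp dial", onz(c,333,206,95),"lamp btn",onz(c,375.5,201,67))
E
```

```text
bar stripe end [574.6 215.7] stripe in [564.8 203.9] bar far corners [549.9 175.7] [540.4 184.8] [578.8 211.4] [571.4 219.7]
disc axis z57 [562.6 200.5] plate [560.9 199.9]
(108, 300) [564.4 230.5]
(115, 262) [577.4 227.6]
(170, 215) [591.9 208.2]
(205, 212) [591.6 196.3]
(240, 222) [586.9 184.5]
(265, 247) [577.2 176.5]
btn [581.4 115.9] [587.  113.2]
box corners [array([600.3, 257.4]), array([638.3,  97.1]), array([536.2,  73.1]), array([499.7, 233.8])]
scene: stripe end [580.7 216.8] stripe in [567.9 203.3] disc [567.3 200.6]
scene bar corners [array([551.8, 185.2]), array([553.2, 192.5]), array([579.5, 219.2]), array([582.3, 214.6])]
lamp dial [ 565.32205595 -122.75770759   95.        ] lamp btn [ 573.3575711  -213.95908076   67.        ]
```

drive_tool:
  rows:
    - [[0.5,0.9,0,0,0,0.15],[0.58,1,0,0,0,0.3],[0.58,1,0,0,0,0.3]]
  fingers: 0.2

```text
time_s: 0.52
eef_pos: [215.4, -398.9, 404.5]
ee_rot: [-0.001, 0.925, 0.38, 0.0]
force: [-0.2, -0.9, -0.3]
grip_width: 0.598
```

drive_tool:
  rows:
    - [[0.4,0.6,0,0,0,0],[0.58,1,0,0,0,0],[0.58,1,0,0,0,0]]

```text
time_s: 0.9
eef_pos: [274.3, -296.5, 404.6]
ee_rot: [-0.001, 0.924, 0.382, 0.0]
force: [-0.9, -1.0, 0.5]
grip_width: 0.602
```

drive_tool:
  rows:
    - [[0.4,0.6,0,0,0,0],[0.58,1,0,0,0,0],[0.58,1,0,0,0,0]]

```text
time_s: 1.27
eef_pos: [333.1, -194.6, 404.6]
ee_rot: [-0.001, 0.923, 0.384, 0.0]
force: [0.9, -0.1, 0.6]
grip_width: 0.604
```

drive_tool:
  rows:
    - [[0.4,0.6,0,0,0,0],[0.58,1,0,0,0,0],[0.58,1,0,0,0,0]]

```text
time_s: 1.65
eef_pos: [392.0, -93.4, 404.5]
ee_rot: [-0.001, 0.922, 0.386, 0.0]
force: [-0.3, -0.5, 0.4]
grip_width: 0.598
```

drive_tool:
  rows:
    - [[0.4,0.6,0,0,0,0],[0.58,1,0,0,0,0],[0.58,1,0,0,0,0]]

```text
time_s: 2.02
eef_pos: [451.0, 7.2, 404.1]
ee_rot: [-0.001, 0.922, 0.387, 0.0]
force: [-0.5, 0.2, 0.2]
grip_width: 0.601
```

drive_tool:
  rows:
    - [[0.4,0.6,0,0,0,0],[0.58,1,0,0,0,0],[0.58,1,0,0,0,0]]

```text
time_s: 2.4
eef_pos: [510.1, 107.1, 403.4]
ee_rot: [-0.001, 0.922, 0.388, -0.0]
force: [-0.7, -0.6, 0.1]
grip_width: 0.596
```

drive_tool:
  rows:
    - [[0.3,0.6,-0.3,0,0,0],[0.53,0.93,-0.6,0,0,0],[0.53,0.93,-0.6,0,0,0],[0.53,0.93,-0.6,0,0,0]]

```text
time_s: 2.9
eef_pos: [563.5, 197.7, 344.0]
ee_rot: [-0.001, 0.922, 0.387, -0.0]
force: [-0.5, -1.1, 0.1]
grip_width: 0.595
```

```bash
python3 - <<'E'
from h import *
import pickle
c=viewer.calibration("wrist"); im=viewer.capture("wrist"); cv2.imwrite("pics/w1.png",im[:,:,::-1]); pickle.dump(c,open("w1.pkl","wb"))
print(proj(c,[563,200,95],True), ctrl.sense()["joints"])
E
```

```text
[278.54670065 218.50910699] [1.41448431e-01 5.19145817e-01 1.35444782e+00 1.20336681e-03
 1.26719119e+00 9.17788092e-01]
```

View pics/w1.png

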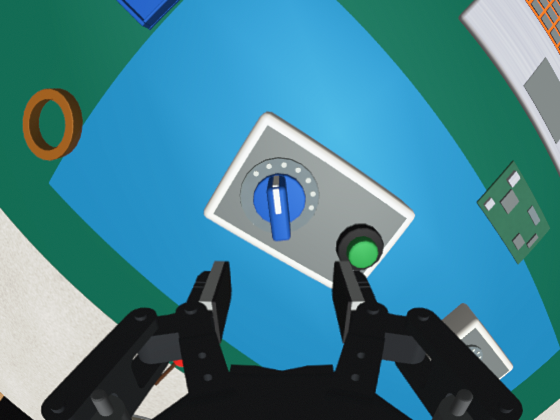

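```bash
python3 - <<'E'
from h import *
crop("pics/w1.png","pics/w1c.png",220,140,120,110,5)
E
```

```text
(no output)
```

View pics/w1c.png

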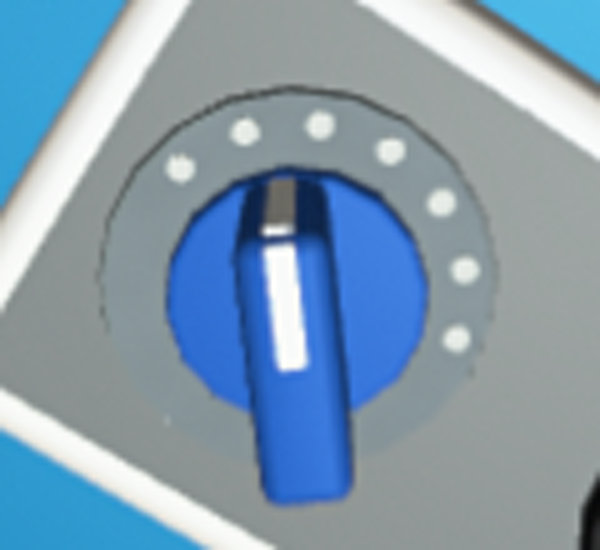

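```bash
python3 - <<'E'
from h import *
import pickle
c=pickle.load(open("w1.pkl","rb"))
f=lambda u,v,z:onz(c,220+u/5,140+v/5,z,True)[:2]
P=[f(*p,95) for p in [(240,248),(328,238),(352,492),(268,502)]]
m=np.mean(P,0); d=P[0]+P[1]-P[2]-P[3]; print(np.round(P,1),"ctr",m,"len",np.linalg.norm(d)/2,"yaw",np.degrees(np.arctan2(d[1],d[0])))
D=np.array([f(*p,46) for p in [(180,168),(245,132),(320,125),(390,152),(441,203),(464,270),(456,340)]])
A=np.c_[2*D,np.ones(7)]; s=np.linalg.lstsq(A,(D**2).sum(1),rcond=None)[0]; print("dots ctr",s[:2],"r",np.sqrt(s[2]+s[:2]@s[:2]))
q=D-s[:2]; print(np.degrees(np.arctan2(q[:,1],q[:,0])).round(1))
print("disc", f(298,288,57), "btn",onz(c,362,255,67,True))
E
```

```text
[[572.9 220.5]
 [582.7 212.9]
 [558.2 182.7]
 [548.2 190.2]] ctr [565.49700648 201.60023005] len 38.93495294514736 yaw 50.88845753261493
dots ctr [563.04712014 199.94018562] r 29.216980758959135
[ 87.4  62.4  37.5  12.6 -12.1 -37.  -62.2]
disc [566.11992592 202.43338847] btn [582.93965765 117.60884119  67.        ]
```

```bash
python3 - <<'E'
from h import *
crop("pics/top0.png","pics/lampc.png",300,172,100,72,6)
crop("pics/scene0.png","pics/lampsc.png",195,255,105,105,6)
E
```

```text
(no output)
```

View pics/lampc.png

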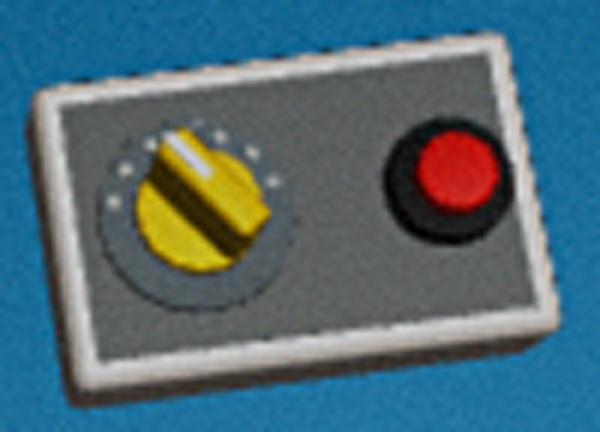

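```bash
python3 - <<'E'
from h import *
c=viewer.calibration("top")
f=lambda u,v,z:onz(c,300+u/6,172+v/6,z)[:2]
D=np.array([f(*p,46) for p in [(113,200),(125,168),(150,143),(197,128),(220,135),(252,152),(274,182)]])
A=np.c_[2*D,np.ones(7)]; s=np.linalg.lstsq(A,(D**2).sum(1),rcond=None)[0]; print(s[:2],np.sqrt(s[2]+s[:2]@s[:2]))
q=D-s[:2]; print(np.degrees(np.arctan2(q[:,1],q[:,0])).round(1))
for a,b in [((185,130),(270,210)),((155,158),(238,243)),((168,138),(205,172))]:
  d=f(*a,95)-f(*b,95); print(np.degrees(np.arctan2(d[1],d[0])))
E
```

```text
[ 575.13024553 -129.98688056] 28.707028313364
[ 76.8  52.2  26.6  -8.1 -24.5 -49.8 -75.8]
38.63954370811262
36.32207007586069
39.41568644048174
```

drive_tool:
  rows:
    - [[0.01,0.03,-0.3,0,0,0.05],[0.01,0.03,-0.6,0,0,0.05],[0.01,0.03,-0.6,0,0,0.05],[0.01,0.03,-0.6,0,0,0.05]]

```text
time_s: 3.45
eef_pos: [564.7, 200.0, 286.9]
ee_rot: [0.0, 0.907, 0.422, 0.002]
force: [0.3, 0.1, -0.4]
grip_width: 0.6
```

```bash
python3 - <<'E'
from h import *
import pickle
c=viewer.calibration("wrist"); im=viewer.capture("wrist"); cv2.imwrite("pics/w2.png",im[:,:,::-1]); pickle.dump(c,open("w2.pkl","wb"))
E
```

```text
(no output)
```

View pics/w2.png

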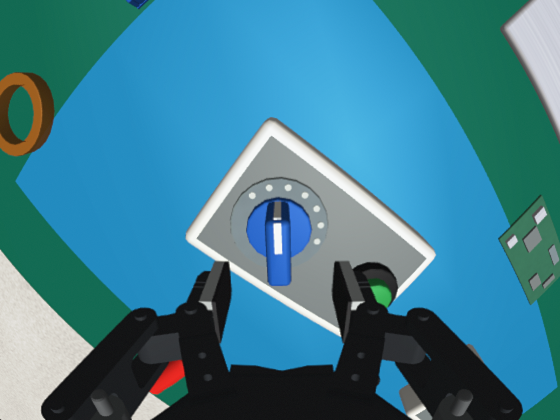

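The blue bar is upright at column ~278 and centred between the fingers (mid ~281), so it lines up with the jaws. I'll descend and then close.

drive_tool:
  rows:
    - [[0,0,-0.25,0,0,0],[0,0,-0.49,0,0,0],[0,0,-0.49,0,0,0],[0,0,-0.49,0,0,0]]

```text
time_s: 4.0
eef_pos: [565.1, 200.2, 239.7]
ee_rot: [0.0, 0.906, 0.422, 0.003]
force: [0.1, 0.6, 0.1]
grip_width: 0.6
```

drive_tool:
  rows:
    - [[0,0,0,0,0,0],[0,0,0,0,0,0],[0,0,0,0,0,0],[0,0,0,0,0,0],[0,0,0,0,0,0],[0,0,0,0,0,0]]
  fingers: -1
  force: 30

```text
time_s: 4.75
eef_pos: [564.3, 201.4, 240.9]
ee_rot: [-0.001, 0.906, 0.422, 0.003]
force: [-8.9, 7.2, 10.7]
grip_width: 0.158
```

```bash
python3 - <<'E'
from h import *
import pickle
print(ctrl.sense())
c=viewer.calibration("wrist"); im=viewer.capture("wrist"); cv2.imwrite("pics/w3.png",im[:,:,::-1])
E
```

```text
{'time_s': 4.75, 'joints': array([0.146977  , 0.638222  , 1.45152179, 0.00436484, 1.04670579,
       0.84349964]), 'dq': array([ 3.89266359e-04, -1.84458433e-04,  1.34357886e-03, -1.87490131e-04,
        6.63913947e-05, -2.12551407e-04]), 'tau': array([ -5.71487367, -46.937567  , -22.96286345,  -1.86876118,
        -2.05555581,  -0.0490319 ]), 'eef_pos': array([564.31344822, 201.42399046, 240.89498118]), 'ee_rot': array([-0.00107747,  0.90642263,  0.42235983,  0.00300543]), 'force': array([-8.9424468 ,  7.2149924 , 10.70424511]), 'wrist_torque': array([ 1.18325666,  1.57776777, -0.04822082]), 'grip_width': 0.1579839352638061}
```

View pics/w3.png

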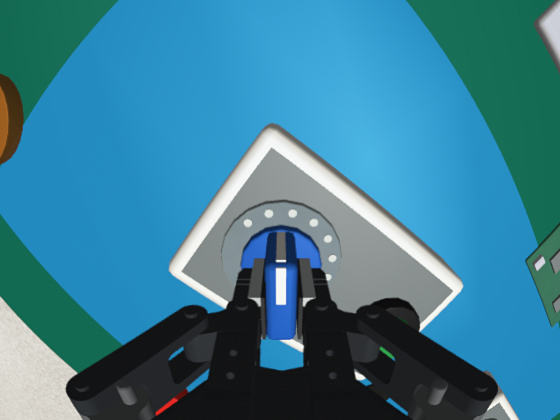

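drive_tool:
  rows:
    - [[0,0,0,0,0,-0.08],[0,0,0,0,0,-0.16],[0,0,0,0,0,-0.24],[0,0,0,0,0,-0.32],[0,0,0,0,0,-0.4],[0,0,0,0,0,-0.4]]

```text
time_s: 5.55
eef_pos: [564.2, 201.6, 241.0]
ee_rot: [-0.0, 0.993, 0.122, 0.003]
force: [-1.5, 2.1, -0.2]
grip_width: 0.16
```

drive_tool:
  rows:
    - [[0,0,0,0,0,-0.08],[0,0,0,0,0,-0.16],[0,0,0,0,0,-0.24],[0,0,0,0,0,-0.32],[0,0,0,0,0,-0.4],[0,0,0,0,0,-0.435],[0,0,0,0,0,-0.435],[0,0,0,0,0,-0.435]]

```text
time_s: 6.55
eef_pos: [564.1, 201.7, 241.0]
ee_rot: [0.001, 0.976, -0.216, 0.003]
force: [-1.5, 0.8, -0.5]
grip_width: 0.157
```

```bash
python3 - <<'E'
from h import *
s=ctrl.sense();print(s)
q=s["ee_rot"];print(np.degrees(2*np.arctan2(q[2],q[1])))
im=viewer.capture("wrist"); cv2.imwrite("pics/w4.png",im[:,:,::-1])
E
```

```text
{'time_s': 6.55, 'joints': array([ 0.14842925,  0.63818583,  1.45124703, -0.0036381 ,  1.04735362,
        2.15722538]), 'dq': array([ 0.00125193,  0.00099963,  0.00239032,  0.0006933 , -0.00088755,
        0.0097165 ]), 'tau': array([ -0.95525913, -52.98522592, -23.19684863,  -0.49237859,
        -0.20109513,  -0.05425377]), 'eef_pos': array([564.13529416, 201.68661639, 241.00544483]), 'ee_rot': array([ 6.09135094e-04,  9.76307500e-01, -2.16368673e-01,  2.80941036e-03]), 'force': array([-1.50670962,  0.81976398, -0.46829705]), 'wrist_torque': array([ 0.39638554,  0.22876005, -0.01973182]), 'grip_width': 0.156903147271702}
-24.991778357651626
```

View pics/w4.png

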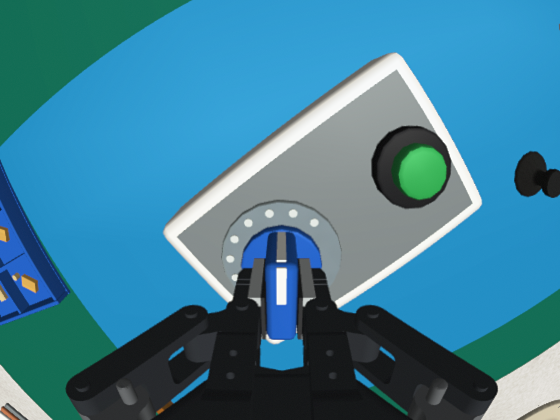

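drive_tool:
  rows:
    - [[0,0,0,0,0,0],[0,0,0,0,0,0],[0,0,0,0,0,0],[0,0,0,0,0,0]]
  fingers: 0.1

```text
time_s: 7.1
eef_pos: [564.1, 201.7, 241.1]
ee_rot: [0.001, 0.976, -0.217, 0.003]
force: [0.1, 0.4, -0.6]
grip_width: 0.554
```

drive_tool:
  rows:
    - [[0,0,0.3,0,0,0],[0,0,0.7,0,0,0],[0,0,1,0,0,0],[0,0,1,0,0,0]]

```text
time_s: 7.6
eef_pos: [564.3, 201.7, 343.4]
ee_rot: [-0.0, 0.976, -0.216, 0.005]
force: [-0.3, 0.2, 0.1]
grip_width: 0.55
```

```bash
python3 - <<'E'
from h import *
import pickle
c=viewer.calibration("wrist"); im=viewer.capture("wrist"); cv2.imwrite("pics/w5.png",im[:,:,::-1]); pickle.dump(c,open("w5.pkl","wb"))
crop("pics/w5.png","pics/w5c.png",210,100,260,170,3)
E
```

```text
(no output)
```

View pics/w5c.png

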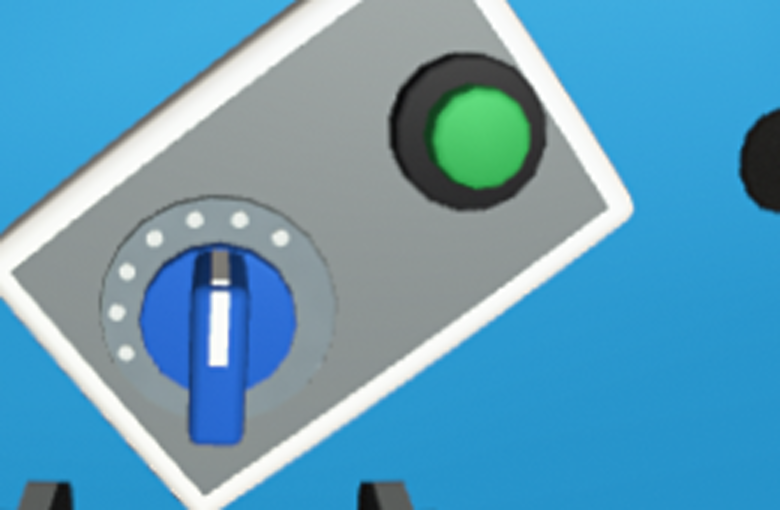

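```bash
python3 - <<'E'
from h import *
import pickle
c=pickle.load(open("w5.pkl","rb"))
f=lambda u,v,z:onz(c,210+u/3,100+v/3,z,True)[:2]
P=[f(*p,95) for p in [(191,291),(248,290),(242,443),(190,443)]]
m=np.mean(P,0); d=P[0]+P[1]-P[2]-P[3]; print("ctr",m,"yaw",np.degrees(np.arctan2(d[1],d[0])))
D=np.array([f(*p,46) for p in [(126,353),(117,313),(127,272),(154,238),(195,220),(240,220),(281,238)]])
A=np.c_[2*D,np.ones(7)]; s=np.linalg.lstsq(A,(D**2).sum(1),rcond=None)[0]; print("dots ctr",s[:2])
q=D-s[:2]; print(np.degrees(np.arctan2(q[:,1],q[:,0])).round(1))
b=f(480,137,67); print("btn",b, np.linalg.norm(b-[564.2,201.6]))
u=np.array([0.231,-0.973]);print("pred", np.array([564.2,201.6])+87*np.array([np.cos(np.radians(-77.4)),np.sin(np.radians(-77.4))]))
E
```

```text
ctr [564.73052643 201.28594533] yaw -26.145349317918885
dots ctr [562.28082775 202.32240952]
[ 87.9  63.1  37.9  12.8 -12.2 -37.3 -62.4]
btn [584.2030462  117.21839249] 86.72011037011289
pred [583.178462   116.69524171]
```

Seen in the wrist picture, the dial stayed at about -25°, which is three clicks (75°) from its +50° start, and it is free of the jaws. The button is at (583.5, 117), 87 mm from the dial axis as it must be. Next I'll close the fingers and move over the button.

drive_tool:
  rows:
    - [[0.1,-0.42,0,0,0,0],[0.192,-0.847,0,0,0,0],[0.192,-0.847,0,0,0,0],[0.192,-0.847,-0.4,0,0,0],[0.192,-0.847,-0.7,0,0,0],[0.192,-0.847,-0.8,0,0,0],[0.192,-0.847,-0.8,0,0,0],[0.192,-0.847,-0.8,0,0,0]]
  fingers: -1

```text
time_s: 8.65
eef_pos: [583.5, 117.2, 262.6]
ee_rot: [0.0, 0.976, -0.216, 0.004]
force: [1.2, -1.0, 0.0]
grip_width: 0.005
```

```bash
python3 - <<'E'
from h import *
cv2.imwrite("pics/w6.png",viewer.capture("wrist")[:,:,::-1])
E
```

```text
(no output)
```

View pics/w6.png

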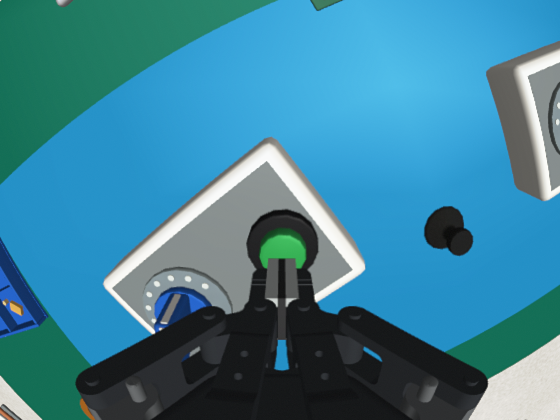

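drive_tool:
  rows:
    - [[0,0,-0.1,0,0,0],[0,0,-0.18,0,0,0],[0,0,-0.2,0,0,0],[0,0,-0.22,0,0,0],[0,0,-0.24,0,0,0],[0,0,-0.26,0,0,0],[0,0,-0.28,0,0,0],[0,0,-0.29,0,0,0],[0,0,-0.29,0,0,0]]

```text
time_s: 9.82
eef_pos: [583.5, 117.1, 234.4]
ee_rot: [0.0, 0.976, -0.216, 0.005]
force: [-3.6, -0.4, 10.8]
grip_width: 0.003
```

drive_tool:
  rows:
    - [[0,0,-0.01,0,0,0],[0,0,-0.015,0,0,0],[0,0,-0.015,0,0,0]]

```text
time_s: 10.2
eef_pos: [583.5, 117.2, 234.3]
ee_rot: [0.0, 0.976, -0.216, 0.005]
force: [-7.5, -0.6, 14.5]
grip_width: 0.0
```

The button is on its stop: the force rose to 14.5 N and the height didn't change. Releasing and rising.

drive_tool:
  rows:
    - [[0,0,0.1,0,0,0],[0,0,0.5,0,0,0],[0,0,1,0,0,0],[0,0,1,0,0,0],[0,0,1,0,0,0]]

```text
time_s: 10.82
eef_pos: [583.3, 117.2, 333.5]
ee_rot: [0.0, 0.976, -0.216, 0.004]
force: [1.4, -0.2, -0.5]
grip_width: -0.001
```

drive_tool:
  rows:
    - [[-0.5,-0.3,0.3,0,0,0],[-0.9,-0.5,0.5,0,0,0],[-0.9,-0.5,0.5,0,0,0],[-0.9,-0.5,0.5,0,0,0]]

```text
time_s: 11.32
eef_pos: [493.7, 67.2, 382.5]
ee_rot: [0.0, 0.976, -0.216, 0.004]
force: [1.1, 0.0, -0.1]
grip_width: 0.002
```

```bash
python3 - <<'E'
from h import *
import pickle
c=viewer.calibration("wrist");pickle.dump(c,open("w7.pkl","wb"))
for n in ["wrist","top"]: cv2.imwrite(f"pics/{n}7.png",viewer.capture(n)[:,:,::-1])
E
```

```text
(no output)
```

View pics/wrist7.png

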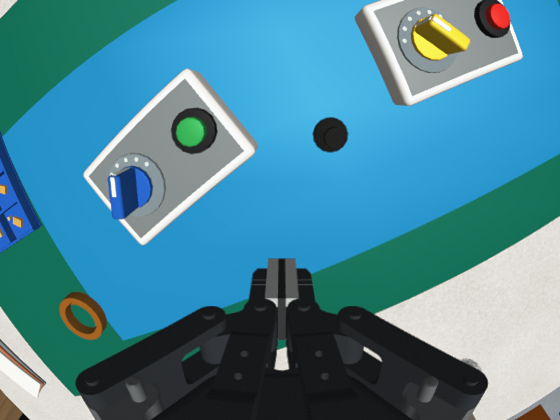

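View pics/top7.png

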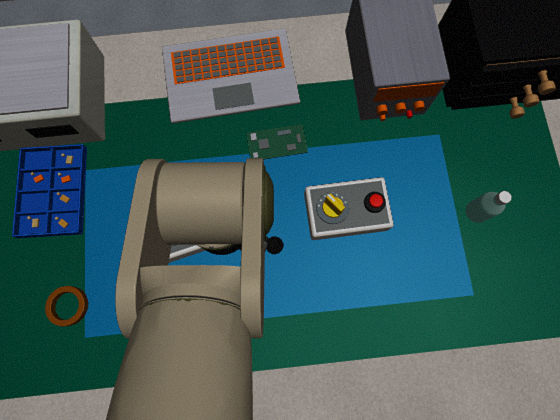

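The wrist view shows the green button (190,131) back up. The yellow dial (433,35) and red button look untouched. I'll measure the blue dial's final angle.

```bash
python3 - <<'E'
from h import *
cv2.imwrite("pics/scene7.png",viewer.capture("scene")[:,:,::-1])
crop("pics/scene7.png","pics/s7c.png",290,145,100,95,5)
crop("pics/wrist7.png","pics/w7c.png",70,60,200,190,3)
a=cv2.resize(cv2.imread("pics/s7c.png"),(500,475));b=cv2.resize(cv2.imread("pics/w7c.png"),(600,570))
cv2.imwrite("pics/s7c.png",a)
E
```

```text
(no output)
```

View pics/s7c.png

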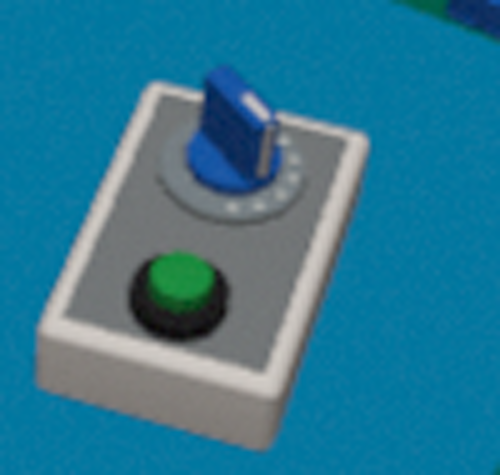

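View pics/w7c.png

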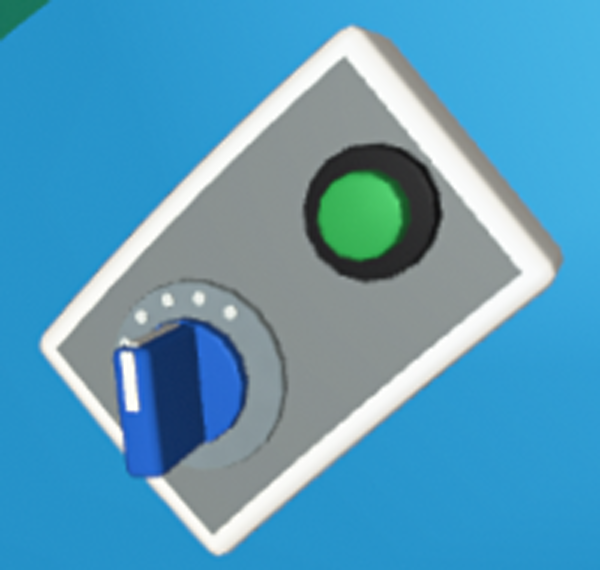

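```bash
python3 - <<'E'
from h import *
import pickle
c=pickle.load(open("w7.pkl","rb"))
f=lambda u,v:onz(c,70+u/3,60+v/3,95,True)[:2]
for a,b in [((114,350),(128,474)),((152,350),(164,472)),((127,352),(133,412))]:
  d=f(*a)-f(*b); print(np.degrees(np.arctan2(d[1],d[0])))
print(ctrl.sense()["force"],ctrl.sense()["time_s"])
ctrl.finish_job()
E
```

```text
-27.420924767519992
-27.694407911397217
-27.38724118726805
[-0.12528584 -0.71895497 -0.98278558] 11.475
the job is handed in; nothing more can be done
```

I turned the blue dial three clicks clockwise, let it go, then pressed the green button to its stop and released it. I handed the job in at 11.5 s with the arm clear of both boxes.

- **Dial:** It stood at about +50° and the gripper turned it 75° to −25.0°. After letting go, the wrist camera read −26°. A last, more oblique view read −27.5°. I put that difference down to measurement error, since clicks are 25° apart.
- **Button:** It went down about 6 mm and stopped; pushing further raised the force to 14.5 N with no more travel. The last pictures show it sprung back up.
- **Lamp box:** I never went near it, and the yellow dial and red button look unchanged in the last pictures.
- **One disagreement:** Both dials' pointers started midway between two white dots. I took the dots to be offset from the clicks and counted the three clicks as a 75° turn from where the dial stood. It stayed there when released, which fits.

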